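# Weigh two centrifuge buckets by hand, hang the empty, present the loaded

## Task

One of the two closed centrifuge buckets is still loaded, the other is empty, and nobody can tell by looking: by its bail, lift the left-hand bucket a few centimetres straight up to feel its weight and stand it back where it was, then lift the right-hand one straight up likewise and compare. Hang the lighter, empty bucket by its bail across both hooks of the draining hanger and let go of it while the heavier one stands on the bench; then take the heavier by its bail and hold it upright over the middle of the white tube rack, clear above the tubes, for a colleague to uncap, and finish still holding it there, motionless, with both buckets kept upright throughout and without shifting the rack, oil bottle, sample cup or timer.

Things in the scene. Friction and masses are not known exactly. Their poses are not given: they have to be found in the camera images.
- bucket_a: closed centrifuge bucket, one of two that look identical: silvery metal can 71 mm wide, blue ribbed screw cap 78 mm wide with its top 84 mm above the underside, rigid upright steel wire bail over it. Origin: centre of the underside, z up; the bail lies in its y-z plane, 110 mm wide. One of the two (either) is loaded and at least 170 g heavier than the empty one; both under 0.65 kg
- bucket_b: closed centrifuge bucket, one of two that look identical: silvery metal can 71 mm wide, blue ribbed screw cap 78 mm wide with its top 84 mm above the underside, rigid upright steel wire bail over it. Origin: centre of the underside, z up; the bail lies in its y-z plane, 110 mm wide. One of the two (either) is loaded and at least 170 g heavier than the empty one; both under 0.65 kg
- bucket_a_grip (a point): middle of the black grip on the bail of bucket_a, on the bucket's axis 136 mm above its underside; axes as the bucket's. Grip: flat-sided, 12 mm wide (x, pinch it so, from above), 30 mm long (y), 14 mm high. Either side of it the bail's 6 mm wire runs on straight along y to +-40 mm; 49 mm are open between cap and wire
- bucket_b_grip (a point): middle of the black grip on the bail of bucket_b, on the bucket's axis 136 mm above its underside; axes as the bucket's. Grip: flat-sided, 12 mm wide (x, pinch it so, from above), 30 mm long (y), 14 mm high. Either side of it the bail's 6 mm wire runs on straight along y to +-40 mm; 49 mm are open between cap and wire
- hook_stand: draining hanger fixed on the bench: plate 104 x 88 x 10 mm, two upright 8 mm steel rods at x = +40, y = +-28 mm in its frame, bent over at the top towards its -x side (roughly towards the robot) into upturned hooks, 48 mm apart inside: room for the fingers. Origin: centre of the underside, z up. A tall incubator stands 0.2 m to its right, also in the way from the arm's start: pass in front
- hook_seat (a point): where the middle of the grip lies when a bucket hangs, its bail along the stand's y: (-25, 0, 180) mm in the stand's frame, same axes. Bring the bail in level from -x, then lower: hook tips, out to 24 mm before the seat, reach 12 mm above it; arms' undersides are 11 mm below it; trough flat for +-7 mm in x; behind it the arms rise to 10 mm above it
- tube_rack: loose white rack for twelve tubes, 56 (x) x 150 (y) x 60 mm high, origin centre of its underside; three capped sample tubes stand in it, their tops 104 mm above its underside
- oil_bottle: small amber bottle, 31 mm wide, 73 mm high, loose, to be left alone, near the tall microscope; origin centre of its underside
- sample_cup: sample cup with red screw lid, 66 mm wide and high, loose, to be left alone; origin centre of its underside
- bench_timer: white wedge-shaped timer 66 x 44 x 59 mm, loose, to be left alone; origin centre of its underside

How it is judged:
By the outcome, as a careful person would: the job done as asked, in the order asked, and still so for the second after the job is handed in, while the arm keeps its last pose, push and grip.
It also fails if it takes over 72 s, if anything falls off the work surface, if the arm or the gripper's body presses on something with over 40 N, if the wrist force passes 120 N, or if a joint passes its speed limit or range.

## Robot

A 7-joint arm with a two-finger parallel gripper is mounted at the origin on a cart in front of the work surface, level with it; the furniture and walls round the work are solid. World frame = base frame: x ahead of the robot, y to its left, z up, the work surface at z = 0. Lengths are in m, angles in rad, forces in N, time in s.
With the tool pointing down it reaches from about 0.4 to 0.875 m from the base axis. Payload 19.3 kg.
Tool frame: the origin (TCP) lies on the centre line of the jaws, within the pads' length; the fingertips stand 14 mm ahead of it and the grasp point (between the pads) lies 5 mm behind it (bot.tip_extent is the distance from the TCP to the fingertips, in m); z points along the fingers, y is the line along which they close (so a half turn about z gives the same grasp; the last joint's range is limited). The gripper opens to 85 mm and grips with 20 to 120 N. Pads are 22 mm wide; open, the fingers measure 114 mm over their backs; the gripper's body (76 mm by 85 mm) begins 54 mm behind the grasp point. The pads swing forward as they close: fully open they stand 13 mm farther back than shut.
Start: joints at [1.12, 0.521, -0.036, 1.599, 0.021, 1.021, -0.113], TCP at [0.232, -0.58, 0.245] pointing down, gripper open.
Joint ranges: [-2.91, 2.91], [-0.3, 2.13], [-1.5, 1.42], [0.17, 2.43], [-1.26, 4.41], [0.16, 1.93], [-2.52, 2.52]. Speed limits (rad/s): [1.89, 1.89, 2.39, 2.39, 3.01, 3.01, 3.01].

## Interface

Orientations are given as [roll, pitch, yaw] about the fixed x, y, z axes, in that order (R = Rz(yaw) Ry(pitch) Rx(roll)).
In Python, from workcell import monitor, grab_frame, camera_model, bot gives the robot as it stands.
- The arm moves only by the tool move_arm, never from a script. Its argument "moves" is a list of rows, each a list of 4 numbers: the shift along the world's x, y, z in mm, then the turn about the world's z in rad. A call has 1 to 12 rows; each row is the pose to reach, as a shift and turn from the pose commanded when the call began; what a row does not reach only later rows make up. A row lasts 1/8 s, in which the tool goes at most 62.5 mm and 10.7 degrees, less where a joint would pass 70% of its speed; a pose out of reach is approached as far as the arm can. A call with a gripper value outside its range is refused whole. "gripper" is the opening, from 0 (shut) to 1 (fully open), set as the call begins (left out, the last holds). The fingers move at their own pace and stop on an object; "newtons" is the grip in N (left out, the last holds). Time passes only in rows, so rows that repeat a pose let the fingers close. It gives the time, the measured TCP pose, the force, the opening and the grip force at its end, in the units of the state.
- monitor.observe(): the state, without advancing time (a new reading comes with each control period).
- grab_frame(name): name is "scene" or "top"; returns the picture (420x560x3 uint8, blue, green, red); there is no depth.
- camera_model(name): a dict with "vfov" (degrees; the focal length in pixels is half the picture's height over the tangent of half this angle, whatever the lens; pixels are square), "cx", "cy" (the principal point, pixels), "k1" (the pictures are not rectified: a ray, as slopes to the right and down, at radius r is drawn at 1 + k1 r^2 times it, then the intrinsics apply), "R" (3x3) and "t" (3): a world point X has camera coordinates R X + t. Camera axes: x right, y down, z forward; pixel columns grow to the right and rows downward; lengths in m; the calibration is good to about 2 mm. A picture is of the moment at which its call begins. camera_model takes no time and is no camera call.
- bot.job_done(): hands the job in; it is judged then, once.
The state is a dict: "clock": time; "qpos": joint angles; "qd": joint speeds; "joint_efforts": joint torques, N m; "position": TCP position; "tool_rot": TCP orientation; "force": force on the tool from outside, world axes, zero at the start; "moment": the same for the moment, N m; "grip_width": finger opening in m; "finger_force": force on a finger pad.
Only numpy, scipy, OpenCV 4.12 (cv2) and the standard library are available. Lean on these libraries where they do the work, as an engineer would, in place of code of your own. Each camera call takes 0.05 s, during which the arm holds its last target. There are 200 camera calls.

## Working session

There is one attempt and no reset: what is moved stays moved. The work goes in short steps, Python scripts to look and compute and a tool call to move; the robot and the scene stay as the last step left them, time stands still between calls to the robot, and variables do not carry over. Pictures are saved under pics/ and viewed, at most 10 in all, crops included, and the job is handed in when it is done.

Besides the shell and the picture viewer there is one more tool, called after "Call:" as name(argument=value, ...), one argument or row to a line, values as JSON. move_arm: Moves the arm, as the interface text tells. Its arguments: {"type":"object","properties":{"moves":{"type":"array","items":{"type":"array","items":{"type":"number"}}},"gripper":{"type":"number"},"newtons":{"type":"number"}},"required":["moves"]}

```bash
ls; mkdir -p pics
python3 - <<'E'
from workcell import monitor, grab_frame, camera_model, bot
import cv2,numpy as np
for n in ("scene","top"):
    cv2.imwrite(f"pics/{n}0.png",cv2.resize(grab_frame(n),(784,588),interpolation=cv2.INTER_CUBIC)); 
    c=camera_model(n); print(n,{k:np.round(v,4).tolist() for k,v in c.items()}, (-np.array(c["R"]).T@np.array(c["t"])).round(3))
s=monitor.observe(); print(s); print(bot.tip_extent)
E
```

```text
pics
scene {'vfov': 50.569, 'cx': 272.528, 'cy': 206.9751, 'k1': -0.1241, 'R': [[0.8793, -0.4761, -0.0122], [-0.2276, -0.3976, -0.8889], [0.4183, 0.7844, -0.458]], 't': [-0.4409, 0.3043, 0.545]} [ 0.229 -0.516  0.515]
top {'vfov': 57.8162, 'cx': 283.2863, 'cy': 211.9575, 'k1': -0.081, 'R': [[-0.003, -1.0, -0.004], [-0.9969, 0.0033, -0.0788], [0.0788, 0.0037, -0.9969]], 't': [0.1762, 0.5955, 0.9459]} [0.52  0.171 0.991]
{'clock': 0.1, 'qpos': array([ 1.11979154,  0.52195705, -0.03632568,  1.59994101,  0.02121721,
        1.02107134, -0.11279117]), 'qd': array([ 0.00062077, -0.00022819,  0.00078629, -0.00153988,  0.00192896,
        0.00131668,  0.00123783]), 'joint_efforts': array([ 2.91866731e-03, -9.28503871e+01,  1.98407605e+00, -3.70543206e+01,
        1.81951403e-02,  5.35030762e-03,  1.36110730e-04]), 'position': array([ 0.23215537, -0.57998685,  0.24478523]), 'tool_rot': array([-3.14060489e+00,  8.34042536e-05,  3.80809974e-01]), 'force': array([ 0.34733129, -0.2483344 ,  0.24765523]), 'moment': array([0.02134043, 0.01863686, 0.03205157]), 'finger_force': 0.0, 'grip_width': 0.08513187704414718}
0.014
```

View pics/scene0.png

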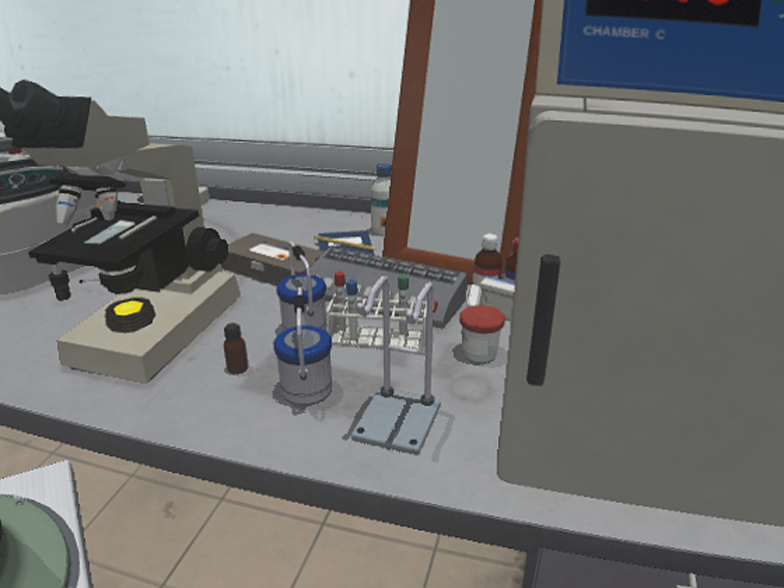

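View pics/top0.png

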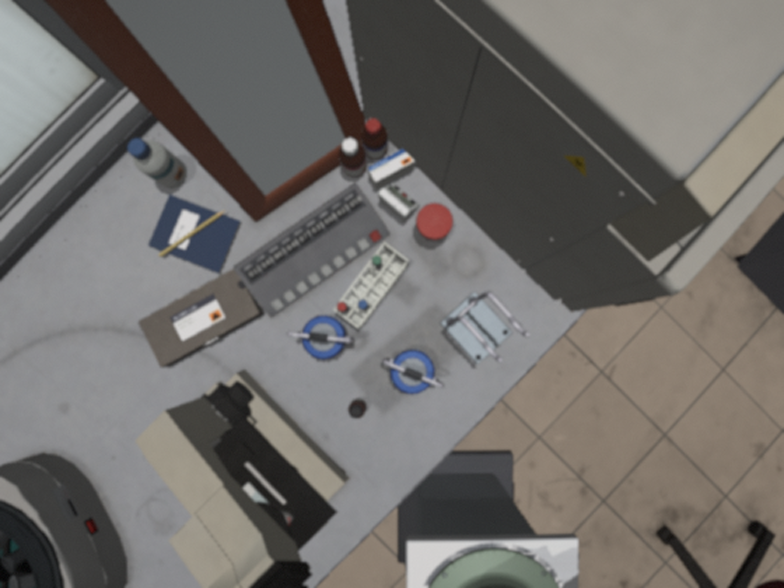

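The scene view shows buckets at about (303,300) and (303,365), with the hanger at (400,420). In the top view (1.4x) the caps are at (324,338) and (413,371), the rack at (372,285), the hanger plate at (478,328), the oil bottle at (357,408) and the cup at (434,224). The timer is probably at (398,203).

```bash
cat > h.py <<'E'
from workcell import monitor, grab_frame, camera_model, bot
import cv2, numpy as np
def K(c):
    f=210/np.tan(np.radians(c["vfov"])/2); return f
def ray(n,uv):
    c=camera_model(n); f=K(c); d=np.array([(uv[0]-c["cx"])/f,(uv[1]-c["cy"])/f]); s=d.copy()
    for _ in range(20): s=d/(1+c["k1"]*(s@s))
    R=np.array(c["R"]); t=np.array(c["t"]); return -R.T@t, R.T@np.array([s[0],s[1],1])
def onz(n,uv,z):
    o,d=ray(n,uv); return o+d*(z-o[2])/d[2]
def proj(n,X):
    c=camera_model(n); p=np.array(c["R"])@np.array(X)+np.array(c["t"]); s=p[:2]/p[2]
    return s*(1+c["k1"]*(s@s))*K(c)+[c["cx"],c["cy"]]
def tri(u1,u2):
    o1,d1=ray("scene",u1); o2,d2=ray("top",u2)
    a=np.linalg.lstsq(np.c_[d1,-d2],o2-o1,rcond=None)[0]; p,q=o1+a[0]*d1,o2+a[1]*d2
    return (p+q)/2,np.linalg.norm(p-q)
E
python3 - <<'E'
from h import *
im=grab_frame("top"); cv2.imwrite("pics/top.raw.png",im)
h=cv2.cvtColor(im,cv2.COLOR_BGR2HSV)
blue=cv2.inRange(h,(105,140,60),(125,255,255)); blue[:210]=0
n,l,st,ce=cv2.connectedComponentsWithStats(blue)
for i in range(1,n):
    if st[i,4]>60:
        ys,xs=np.where(l==i); e=cv2.minEnclosingCircle(np.c_[xs,ys].astype(np.float32))
        print("blue",st[i],np.round(e[0],1),e[1],onz("top",e[0],.084).round(4), "diam", np.linalg.norm(onz("top",np.add(e[0],(e[1],0)),.084)-onz("top",e[0],.084))*2)
        x0,y0,w,hh=st[i,:4]
        roi=np.zeros_like(blue); roi[y0:y0+hh,x0:x0+w]=255
        bl=cv2.inRange(h,(0,0,0),(180,255,60))&roi
        m,ll,s2,c2=cv2.connectedComponentsWithStats(bl); k=1+np.argmax(s2[1:,4])
        ys,xs=np.where(ll==k); r=cv2.minAreaRect(np.c_[xs,ys].astype(np.float32)); print(" grip",c2[k],s2[k],r,onz("top",c2[k],.143).round(4))
red=cv2.inRange(h,(0,150,80),(8,255,255))|cv2.inRange(h,(172,150,80),(180,255,255)); red[:,400:]=0;red[:130]=0
n,l,st,ce=cv2.connectedComponentsWithStats(red)
for i in range(1,n):
    if st[i,4]>15: print("red",st[i],ce[i],onz("top",ce[i],.066).round(3),onz("top",ce[i],.104).round(3))
print("oil",onz("top",(357.5/1.4,408/1.4),.073))
cr=im[120:300,180:400]; cv2.imwrite("pics/c1.png",cv2.resize(cr,None,fx=3.3,fy=3.3,interpolation=cv2.INTER_CUBIC))
sc=grab_frame("scene"); cv2.imwrite("pics/s1.png",cv2.resize(sc[160:330,130:370],None,fx=3.3,fy=3.3,interpolation=cv2.INTER_CUBIC))
E
```

```text
oil [0.40172363 0.24151043 0.073     ]
```

View pics/c1.png

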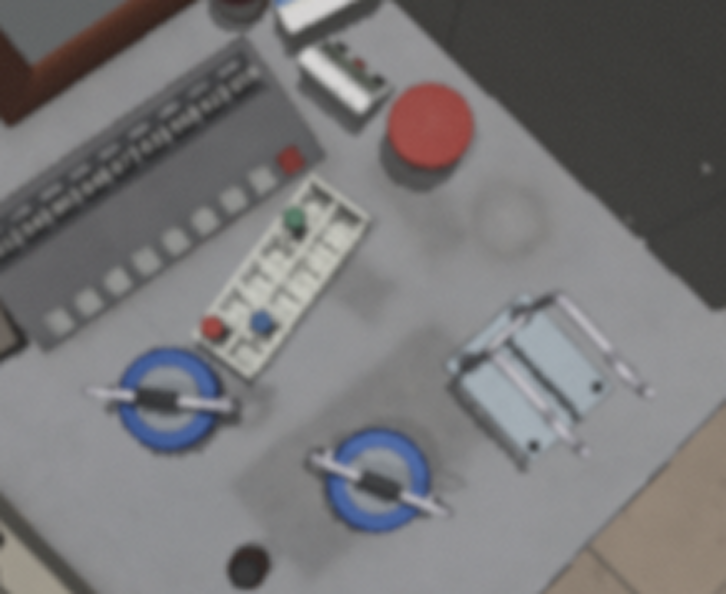

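View pics/s1.png

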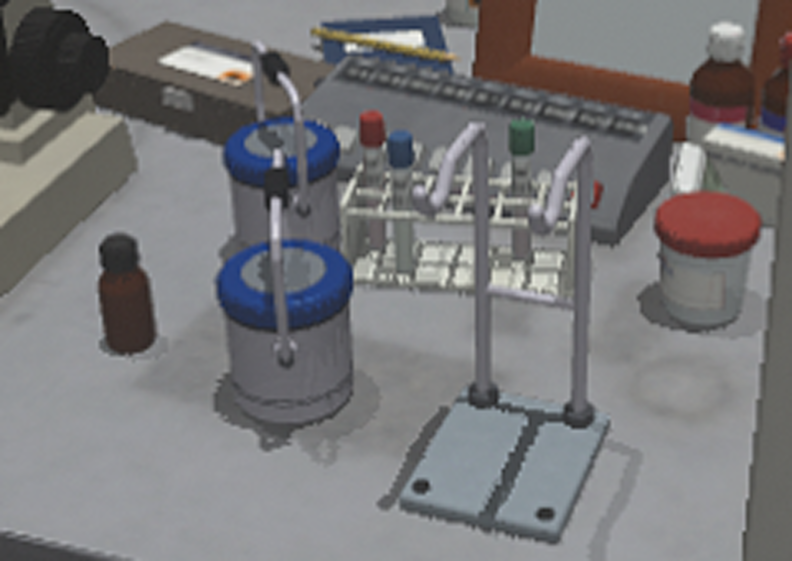

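The c1 crop (3.3x, offset 180,120) shows caps at (169,399) and (379,480), with bails roughly across. The hanger plate's corners are near (527,295), (452,365), (608,390) and (525,465), and the hook tips are at (645,390) and (583,452). The rack's corners are near (315,178), (370,218), (247,380) and (195,338).

Run:
```python
from h import *
im=cv2.imread("pics/top.raw.png").astype(int); O=np.array([180,120]); U=lambda p:np.array(p)/3.3+O
b,g,r=im[...,0],im[...,1],im[...,2]
blue=((b-r>45)).astype(np.uint8); blue[:225]=0
n,l,st,ce=cv2.connectedComponentsWithStats(blue)
def center(c,z):return onz("top",c,z)
for c0,G in (((169,399),(157,400)),((379,480),(378,486))):
    c=U(c0); yy,xx=np.mgrid[:420,:560]; near=(np.hypot(xx-c[0],yy-c[1])<22)
    ys,xs=np.where((blue>0)&near); pts=np.c_[xs,ys].astype(np.float32)
    e=cv2.minEnclosingCircle(pts); X=onz("top",e[0],.08)
    d=np.linalg.norm(onz("top",np.add(e[0],(e[1],0)),.08)-X)*2
    ys,xs=np.where((im.sum(2)<230)&(np.hypot(xx-U(G)[0],yy-U(G)[1])<10)); p=np.c_[xs,ys].astype(np.float32)
    gc=p.mean(0); Y=onz("top",gc,.141)
    w=cv2.PCACompute2(p,None)[1][0]; D=onz("top",gc+5*w,.141)-Y
    print("cap",np.round(e[0],1),X.round(4),"diam",round(d,4),"grip",gc,len(p),Y.round(4),"yaw of bail",np.arctan2(D[1],D[0]))
pl=[onz("top",U(p),.01) for p in ((527,295),(608,390),(525,465),(452,365))]
for i in range(4): print("plate",pl[i].round(3),np.linalg.norm(pl[i]-pl[i-1]).round(3))
print("c",np.mean(pl,0))
# shared features, both views
S=lambda p:np.array(p)/3.3+[130,160]
for nm,s,t in (("tipL",(428,202),(583,452)),("tipR",(541,218),(645,390)),("topL",(475,128),(497,345)),("topR",(583,143),(557,297)),("gripA",(275,67),(157,400)),("gripB",(277,187),(378,486))):
    X,e=tri(S(s),U(t)); print(nm,X.round(4),"gap",e.round(4))
for s in ((483,395),(578,413)): print("rod base",onz("scene",S(s),.012).round(4))
for s in ((463,390),(608,412),(555,535),(403,500)): print("plate sc",onz("scene",S(s),.01).round(4))
rk=[onz("top",U(p),.06) for p in ((315,178),(370,218),(247,380),(195,338))]
for i in range(4): print("rack",rk[i].round(3),np.linalg.norm(rk[i]-rk[i-1]).round(3))
print("c",np.mean(rk,0))
# bail wire ends in top
for p in ((95,392),(232,408),(318,460),(442,512)): print("bail",onz("top",U(p),.13).round(4))
```

```text
cap [230.6 240.5] [0.5234 0.3004 0.08  ] diam 0.0724 grip [226.71642 241.05971] 67 [0.522  0.3005 0.141 ] yaw of bail -1.6738396833713944
cap [294.  265.1] [0.4646 0.149  0.08  ] diam 0.0722 grip [294.5926 267.1111] 54 [0.4639 0.1492 0.141 ] yaw of bail -1.8904941708114242
plate [0.603 0.028 0.01 ] 0.081
plate [ 0.529 -0.034  0.01 ] 0.097
plate [0.471 0.032 0.01 ] 0.088
plate [0.549 0.088 0.01 ] 0.096
c [0.53775185 0.02826483 0.01      ]
tipL [0.4891 0.018  0.1843] gap 0.004
tipR [ 0.5275 -0.0221  0.185 ] gap 0.0015
topL [0.5523 0.0752 0.1834] gap 0.0088
topR [0.5868 0.0341 0.1836] gap 0.0006
gripA [0.5223 0.2987 0.1382] gap 0.0014
gripB [0.464  0.1489 0.1374] gap 0.0014
rod base [0.5523 0.0787 0.012 ]
rod base [0.5904 0.0378 0.012 ]
plate sc [0.5459 0.0909 0.01  ]
plate sc [0.607  0.0325 0.01  ]
plate sc [ 0.5284 -0.0396  0.01  ]
plate sc [0.4735 0.0217 0.01  ]
rack [0.688 0.193 0.06 ] 0.15
rack [0.657 0.152 0.06 ] 0.051
rack [0.536 0.244 0.06 ] 0.152
rack [0.568 0.283 0.06 ] 0.05
c [0.61228773 0.21803535 0.06      ]
bail [0.5272 0.343  0.13  ]
bail [0.5161 0.2487 0.13  ]
bail [0.4806 0.1898 0.13  ]
bail [0.445  0.1055 0.13  ]
```

Run:
```python
from h import *
for p in ((500,480),(784,527),(540,112)): print("incub base",onz("scene",np.array(p)/1.4,0).round(3))
print("edge", [onz("top",np.array(p)/1.4,0).round(3) for p in ((580,312),(360,515))])
print("incub top corners if z=.6", [onz("top",np.array(p)/1.4,.6).round(3) for p in ((690,290),(784,170),(665,275))])
print("scope", [onz("top",np.array(p)/1.4,z).round(3) for p,z in (((345,480),.05),((240,400),.15),((330,520),.15),((300,580),.3))])
print(proj("top",[0,0,0])*1.4)
```

```text
incub base [ 0.591 -0.119  0.   ]
incub base [ 0.81  -0.342  0.   ]
incub base [2.041 1.458 0.   ]
edge [array([ 0.568, -0.17 ,  0.   ]), array([0.197, 0.243, 0.   ])]
incub top corners if z=.6 [array([ 0.555, -0.049,  0.6  ]), array([ 0.65 , -0.134,  0.6  ]), array([ 0.566, -0.03 ,  0.6  ])]
scope [array([0.274, 0.265, 0.05 ]), array([0.423, 0.421, 0.15 ]), array([0.237, 0.279, 0.15 ]), array([0.21 , 0.298, 0.3  ])]
[492.31631214 620.18303845]
```

Call:
move_arm(
  moves=[
    [-22,50,0,0.09],
    [-42,100,0,0.18],
    [-60,150,0,0.27],
    [-57,195,0,0.36],
    [-15,220,0,0.45],
    [26,248,0,0.54],
    [64,281,0,0.63],
    [97,318,0,0.72],
    [126,359,0,0.81],
    [150,404,0,0.9],
    [169,453,0,0.99],
    [182,504,0,1.08],
  ],
  gripper=1,
)

```text
clock: 1.7
position: [0.4148, -0.0746, 0.2454]
tool_rot: [3.141, -0.0, 1.463]
force: [0.8, -0.2, -0.3]
grip_width: 0.0854
finger_force: 0.0
```

Call:
move_arm(
  moves=[
    [13,47,0,0],
    [27,94,0,0],
    [40,141,0,0],
    [54,188,0,0],
    [67,235,0,0],
    [81,282,0,0],
    [94,329,0,0],
    [108,376,0,0],
    [108,376,-20,0],
    [108,376,-40,0],
    [108,376,-50,0],
    [108,376,-50,0],
  ],
  gripper=0.6,
)

```text
clock: 3.2
position: [0.5221, 0.2996, 0.195]
tool_rot: [-3.141, 0.001, 1.461]
force: [0.2, 0.2, 0.5]
grip_width: 0.0511
finger_force: 0.0
```

Run:
```python
from h import *
s=monitor.observe(); print(s["position"],s["force"])
sc=grab_frame("scene"); t=grab_frame("top")
a=cv2.resize(sc[130:330,130:370],(600,500),interpolation=cv2.INTER_CUBIC)
cv2.imwrite("pics/a1.png",a)
```

```text
[0.52211407 0.29955559 0.19495051] [0.24943001 0.18272347 0.48512883]
```

View pics/a1.png

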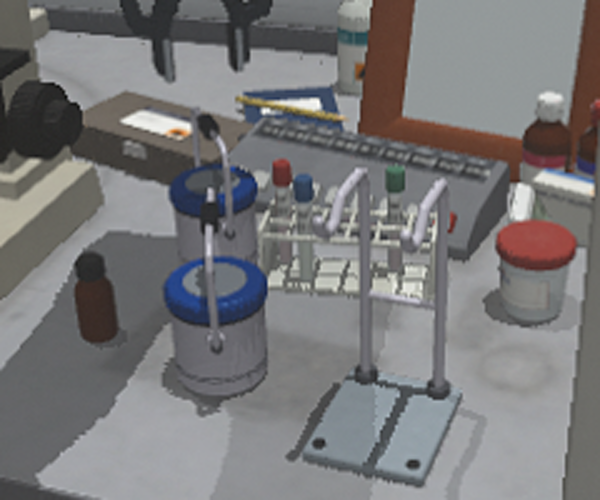

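The fingertips at (165,75) and (238,65) straddle the far grip at (208,125), centred over it. I'll go down and close.

Call:
move_arm(
  moves=[
    [0,0,-20,0],
    [0,0,-40,0],
    [0,0,-55,0],
    [0,0,-64,0],
    [0,0,-64,0],
    [0,0,-64,0],
  ],
)

```text
clock: 4.05
position: [0.5225, 0.3, 0.1317]
tool_rot: [3.141, -0.0, 1.461]
force: [0.1, -0.2, -0.0]
grip_width: 0.0512
finger_force: 0.0
```

Call:
move_arm(
  moves=[
    [0,0,0,0],
    [0,0,0,0],
    [0,0,0,0],
    [0,0,0,0],
    [0,0,0,0],
    [0,0,0,0],
  ],
  gripper=0,
  newtons=60,
)

```text
clock: 4.8
position: [0.5226, 0.2998, 0.1317]
tool_rot: [3.141, -0.0, 1.461]
force: [1.5, -1.6, 5.2]
grip_width: 0.011
finger_force: 59.2
```

Call:
move_arm(
  moves=[
    [0,0,5,0],
    [0,0,12,0],
    [0,0,20,0],
    [0,0,30,0],
    [0,0,40,0],
    [0,0,40,0],
    [0,0,40,0],
    [0,0,40,0],
    [0,0,40,0],
    [0,0,40,0],
    [0,0,40,0],
    [0,0,40,0],
  ],
)

```text
clock: 6.3
position: [0.5223, 0.2998, 0.1713]
tool_rot: [-3.142, -0.0, 1.461]
force: [0.1, 0.1, -2.3]
grip_width: 0.0111
finger_force: 58.6
```

Call:
move_arm(
  moves=[
    [0,0,0,0],
    [0,0,0,0],
    [0,0,0,0],
    [0,0,0,0],
  ],
)

```text
clock: 6.8
position: [0.5223, 0.2998, 0.1713]
tool_rot: [-3.142, -0.0, 1.461]
force: [0.5, -0.6, -2.2]
grip_width: 0.0111
finger_force: 58.6
```

Call:
move_arm(
  moves=[
    [0,0,0,0],
    [0,0,0,0],
    [0,0,0,0],
    [0,0,0,0],
  ],
)

```text
clock: 7.3
position: [0.5223, 0.2998, 0.1713]
tool_rot: [-3.142, 0.0, 1.461]
force: [0.9, -0.3, -2.9]
grip_width: 0.0109
finger_force: 58.6
```

Run:
```python
from h import *
F=[]
for i in range(4):
    cv2.imwrite("pics/liftA.png",grab_frame("scene")); s=monitor.observe(); F.append(np.r_[s["force"],s["moment"]])
print(np.mean(F,0),np.std(F,0),s["joint_efforts"],s["grip_width"])
```

```text
[-0.1311105   0.11938764 -2.02268915  0.01086278 -0.0184595   0.02309695] [0.20143107 0.47443651 0.04272289 0.02371919 0.03342842 0.02704368] [-1.03676462e-04 -9.49594402e+01 -1.11561504e+01 -3.26652360e+01
  1.63925614e-02 -1.53821544e-03 -2.17668443e-06] 0.011044875008337618
```

Left reads about 2.3 N, roughly 0.23 kg. I'll put it back down and release.

Call:
move_arm(
  moves=[
    [0,0,-10,0],
    [0,0,-20,0],
    [0,0,-28,0],
    [0,0,-34,0],
    [0,0,-38,0],
    [0,0,-39,0],
    [0,0,-40,0],
    [0,0,-40,0],
    [0,0,-40,0],
  ],
)

```text
clock: 8.62
position: [0.5225, 0.2998, 0.1316]
tool_rot: [3.141, -0.0, 1.461]
force: [-0.7, -0.3, 1.7]
grip_width: 0.0107
finger_force: 59.2
```

Call:
move_arm(
  moves=[
    [0,0,0,0],
    [0,0,0,0],
    [0,0,0,0],
    [0,0,0,0],
  ],
  gripper=0.6,
)

```text
clock: 9.12
position: [0.5222, 0.2998, 0.1313]
tool_rot: [-3.141, -0.0, 1.461]
force: [-0.0, -0.5, 0.0]
grip_width: 0.0511
finger_force: 0.0
```

Call:
move_arm(
  moves=[
    [0,0,15,0],
    [0,0,40,0],
    [0,0,70,0],
    [-5,-10,90,-0.05],
    [-14,-38,90,-0.1],
    [-24,-68,90,-0.15],
    [-34,-98,90,-0.2],
    [-44,-128,90,-0.25],
    [-52,-145,90,-0.27],
    [-58,-151,80,-0.27],
    [-58,-151,60,-0.27],
    [-58,-151,60,-0.27],
  ],
)

```text
clock: 10.62
position: [0.4635, 0.1494, 0.1902]
tool_rot: [-3.14, 0.001, 1.193]
force: [0.1, 0.1, 0.5]
grip_width: 0.0511
finger_force: 0.0
```

Run:
```python
from h import *
s=monitor.observe(); print(s["position"],s["tool_rot"],s["force"])
cv2.imwrite("pics/b1.png",np.hstack([cv2.resize(grab_frame("scene")[150:330,150:330],(396,396)),cv2.resize(grab_frame("top")[180:320,190:330],(396,396))]))
```

```text
[0.46351727 0.14936868 0.1901777 ] [-3.13954146e+00  8.92557879e-04  1.19265991e+00] [0.06328    0.09927445 0.52569401]
```

View pics/b1.png

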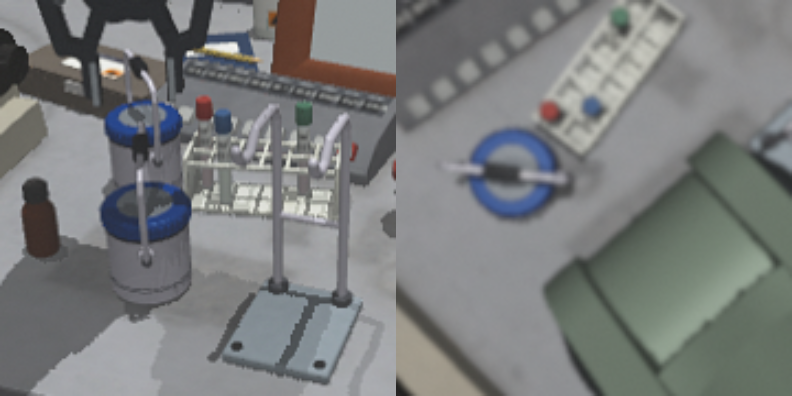

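The left bucket stands upright where it was (cap at (145,120) in the scene half). The fingers at (95,85) and (175,80) are centred over the near grip at (142,145).

Call:
move_arm(
  moves=[
    [0,0,-20,0],
    [0,0,-40,0],
    [0,0,-52,0],
    [0,0,-60,0],
    [0,0,-60,0],
    [0,0,-60,0],
  ],
)

```text
clock: 11.48
position: [0.4645, 0.1489, 0.1318]
tool_rot: [3.141, -0.0, 1.191]
force: [0.4, -0.5, 0.1]
grip_width: 0.0512
finger_force: 0.0
```

Call:
move_arm(
  moves=[
    [0,0,0,0],
    [0,0,0,0],
    [0,0,0,0],
    [0,0,0,0],
    [0,0,0,0],
    [0,0,0,0],
  ],
  gripper=0,
  newtons=60,
)

```text
clock: 12.22
position: [0.4645, 0.1488, 0.1317]
tool_rot: [3.141, -0.0, 1.191]
force: [-1.6, -0.6, 5.9]
grip_width: 0.011
finger_force: 59.1
```

Call:
move_arm(
  moves=[
    [0,0,5,0],
    [0,0,12,0],
    [0,0,20,0],
    [0,0,30,0],
    [0,0,40,0],
    [0,0,40,0],
    [0,0,40,0],
    [0,0,40,0],
    [0,0,40,0],
    [0,0,40,0],
    [0,0,40,0],
    [0,0,40,0],
  ],
)

```text
clock: 13.72
position: [0.4643, 0.1488, 0.1713]
tool_rot: [-3.142, 0.0, 1.191]
force: [-0.0, 0.4, -5.8]
grip_width: 0.0108
finger_force: 58.8
```

Call:
move_arm(
  moves=[
    [0,0,0,0],
    [0,0,0,0],
    [0,0,0,0],
    [0,0,0,0],
  ],
)

```text
clock: 14.22
position: [0.4643, 0.1488, 0.1713]
tool_rot: [3.142, -0.0, 1.191]
force: [-0.6, 0.7, -5.1]
grip_width: 0.0109
finger_force: 58.8
```

Run:
```python
from h import *
F=[]
for i in range(4):
    cv2.imwrite("pics/liftB.png",grab_frame("scene")); s=monitor.observe(); F.append(np.r_[s["force"],s["moment"]])
print(np.mean(F,0),np.std(F,0),s["tool_rot"],s["grip_width"])
```

```text
[ 0.19152107 -0.45157412 -5.54015516 -0.0156548  -0.01233639  0.01769312] [0.06877448 0.37516689 0.30177581 0.03126833 0.00588051 0.00860671] [-3.14150927e+00  1.14386456e-05  1.19074210e+00] 0.011217325205311511
```

Right reads 5.5 N against 2.3 N, so the right bucket is loaded and the left is empty. I'll stand the right one back and fetch the left.

Call:
move_arm(
  moves=[
    [0,0,-10,0],
    [0,0,-20,0],
    [0,0,-28,0],
    [0,0,-34,0],
    [0,0,-38,0],
    [0,0,-39,0],
    [0,0,-40,0],
    [0,0,-40,0],
    [0,0,-40,0],
  ],
)

```text
clock: 15.55
position: [0.4645, 0.1488, 0.1317]
tool_rot: [3.141, -0.0, 1.191]
force: [-2.3, -0.9, 6.1]
grip_width: 0.011
finger_force: 60.4
```

Call:
move_arm(
  moves=[
    [0,0,0,0],
    [0,0,0,0],
    [0,0,0,0],
    [0,0,0,0],
  ],
  gripper=0.6,
)

```text
clock: 16.05
position: [0.4643, 0.1488, 0.1313]
tool_rot: [-3.142, -0.0, 1.191]
force: [-0.3, -1.7, -0.2]
grip_width: 0.0509
finger_force: 0.0
```

Call:
move_arm(
  moves=[
    [0,0,15,0],
    [0,0,40,0],
    [0,0,70,0],
    [5,12,90,0.03],
    [15,40,90,0.08],
    [26,70,90,0.13],
    [36,100,90,0.18],
    [46,130,90,0.23],
    [55,145,90,0.27],
    [58,151,75,0.27],
    [58,151,60,0.27],
    [58,151,60,0.27],
  ],
)

```text
clock: 17.55
position: [0.5215, 0.2985, 0.1898]
tool_rot: [-3.14, 0.002, 1.46]
force: [0.3, 0.1, -0.5]
grip_width: 0.0515
finger_force: 0.0
```

Call:
move_arm(
  moves=[
    [0,0,-20,0],
    [0,0,-40,0],
    [0,0,-52,0],
    [0,0,-60,0],
    [0,0,-60,0],
    [0,0,-60,0],
  ],
)

```text
clock: 18.3
position: [0.5224, 0.2999, 0.1317]
tool_rot: [3.141, -0.0, 1.461]
force: [1.1, 0.2, -0.2]
grip_width: 0.0509
finger_force: 0.0
```

Call:
move_arm(
  moves=[
    [0,0,0,0],
    [0,0,0,0],
    [0,0,0,0],
    [0,0,0,0],
    [0,0,0,0],
    [0,0,0,0],
  ],
  gripper=0,
  newtons=60,
)

```text
clock: 19.05
position: [0.5226, 0.2998, 0.1317]
tool_rot: [3.141, -0.0, 1.461]
force: [0.9, -0.7, 6.1]
grip_width: 0.0107
finger_force: 59.3
```

Call:
move_arm(
  moves=[
    [0,0,5,0],
    [0,0,15,0],
    [0,0,30,0],
    [0,0,50,0],
    [0,0,70,0],
    [0,0,95,0],
    [0,0,120,0],
    [0,0,145,0],
    [0,0,165,0],
    [0,0,185,0],
    [0,0,195,0],
    [0,0,195,0],
  ],
)

```text
clock: 20.55
position: [0.5223, 0.2998, 0.327]
tool_rot: [3.141, -0.001, 1.461]
force: [-0.5, 0.2, -2.5]
grip_width: 0.0108
finger_force: 58.6
```

Call:
move_arm(
  moves=[
    [-3,-15,0,0.05],
    [-9,-45,0,0.12],
    [-16,-80,0,0.2],
    [-22,-115,0,0.28],
    [-29,-150,0,0.37],
    [-36,-185,0,0.46],
    [-43,-220,0,0.55],
    [-49,-255,0,0.64],
    [-56,-290,0,0.72],
    [-61,-320,0,0.79],
    [-65,-342,0,0.84],
    [-67,-350,0,0.86],
  ],
)

```text
clock: 22.05
position: [0.4546, -0.0516, 0.3257]
tool_rot: [-3.141, -0.001, 2.32]
force: [0.1, 0.6, -2.4]
grip_width: 0.0109
finger_force: 58.6
```

Call:
move_arm(
  moves=[
    [0,0,-10,0],
    [0,0,-30,0],
    [0,0,-55,0],
    [0,0,-80,0],
    [0,0,-100,0],
    [0,0,-112,0],
    [0,0,-116,0],
    [0,0,-116,0],
    [0,0,-116,0],
  ],
)

```text
clock: 23.18
position: [0.4556, -0.0502, 0.2108]
tool_rot: [3.141, 0.001, 2.321]
force: [0.0, -0.0, -3.6]
grip_width: 0.011
finger_force: 58.6
```

Run:
```python
from h import *
s=monitor.observe(); print(s["position"],s["tool_rot"],s["force"],s["grip_width"])
cv2.imwrite("pics/k1.png",cv2.resize(grab_frame("scene")[130:330,150:400],(750,600),interpolation=cv2.INTER_CUBIC))
```

```text
[ 0.45557931 -0.05021069  0.21080549] [3.14105771e+00 7.52616139e-04 2.32064293e+00] [ 0.00452025 -0.04337987 -3.63985621] 0.01101391872363767
```

View pics/k1.png

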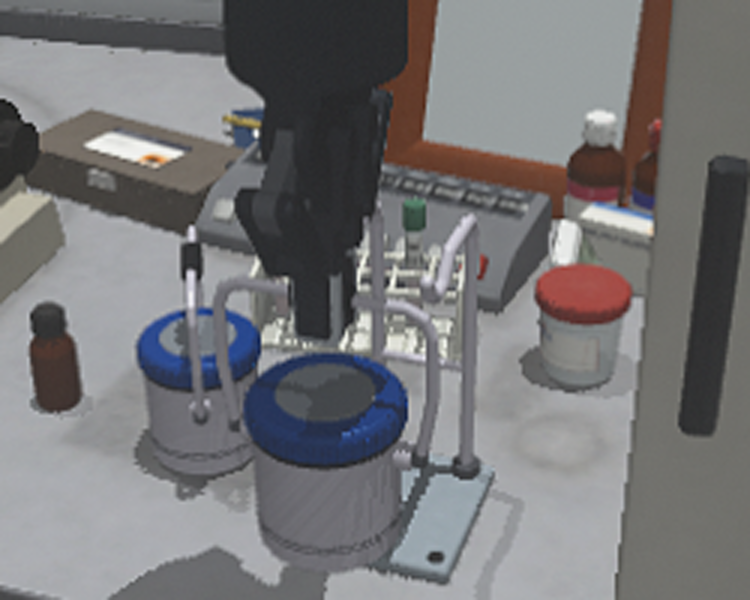

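The bucket hangs level at (325,450), ahead of the hooks. I'll go 9 mm lower for clearance both ways, then in along the stand's x axis.

Call:
move_arm(
  moves=[
    [0,0,-5,0],
    [0,0,-9,0],
    [7,6,-9,0],
    [18,17,-9,0],
    [29,27,-9,0],
    [40,37,-9,0],
    [51,47,-9,0],
    [60,56,-9,0],
    [66,61,-9,0],
    [66,61,-9,0],
    [66,61,-9,0],
    [66,61,-9,0],
  ],
)

```text
clock: 24.72
position: [0.5211, 0.0103, 0.2013]
tool_rot: [-3.141, 0.0, 2.32]
force: [0.6, -0.0, -1.9]
grip_width: 0.0114
finger_force: 58.6
```

Run:
```python
from h import *
s=monitor.observe(); print(s["position"],s["tool_rot"],s["force"],s["moment"])
cv2.imwrite("pics/k2.png",cv2.resize(grab_frame("scene")[150:310,220:380],(600,600),interpolation=cv2.INTER_CUBIC))
```

```text
[0.52107231 0.0103496  0.20133358] [-3.14136796e+00  1.56751380e-04  2.32023256e+00] [ 0.64581482 -0.01882866 -1.92065485] [-0.02387735  0.04281433  0.0053779 ]
```

View pics/k2.png

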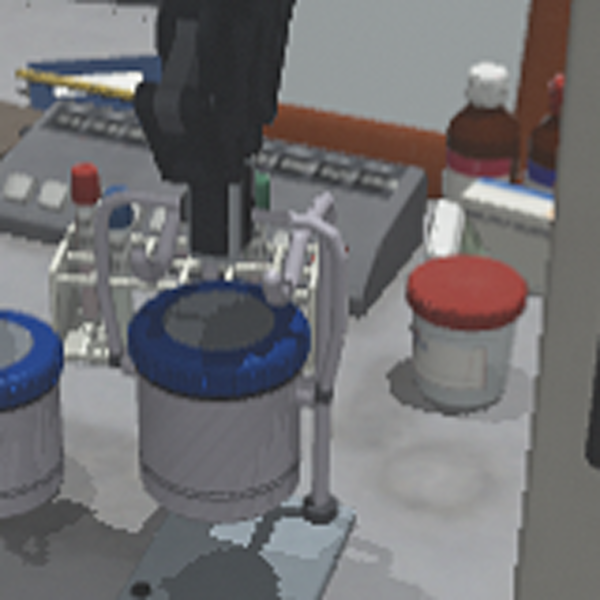

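The hook tips at (155,265) and (280,285) lie below the bail wire, one either side of the fingers. Lowering.

Call:
move_arm(
  moves=[
    [0,0,-5,0],
    [0,0,-10,0],
    [0,0,-15,0],
    [0,0,-19,0],
    [0,0,-22,0],
    [0,0,-24,0],
    [0,0,-24,0],
    [0,0,-24,0],
    [0,0,-24,0],
  ],
)

```text
clock: 25.9
position: [0.5213, 0.0108, 0.1774]
tool_rot: [3.142, 0.0, 2.321]
force: [0.7, 0.1, -2.8]
grip_width: 0.0112
finger_force: 58.6
```

Call:
move_arm(
  moves=[
    [0,0,-1,0],
    [0,0,-2,0],
    [0,0,-2,0],
    [0,0,-2,0],
  ],
)

```text
clock: 26.4
position: [0.5213, 0.0108, 0.1754]
tool_rot: [3.142, 0.0, 2.321]
force: [-0.2, -0.8, -0.3]
grip_width: 0.0108
finger_force: 59.0
```

Call:
move_arm(
  moves=[
    [0,0,-0.5,0],
    [0,0,-0.5,0],
    [0,0,-0.5,0],
  ],
)

```text
clock: 26.78
position: [0.5213, 0.0108, 0.175]
tool_rot: [3.142, 0.0, 2.321]
force: [-2.2, 0.1, 5.4]
grip_width: 0.0108
finger_force: 59.9
```

Call:
move_arm(
  moves=[
    [0,0,0,0],
    [0,0,0,0],
    [0,0,0,0],
    [0,0,0,0],
    [0,0,0,0],
    [0,0,0,0],
  ],
  gripper=0.4,
)

```text
clock: 27.52
position: [0.5213, 0.0108, 0.1748]
tool_rot: [-3.142, -0.0, 2.321]
force: [0.6, -0.0, -0.7]
grip_width: 0.0342
finger_force: 0.0
```

Run:
```python
from h import *
s=monitor.observe(); print(s["position"],s["force"],s["moment"],s["grip_width"])
cv2.imwrite("pics/k3.png",cv2.resize(grab_frame("scene")[150:310,180:380],(750,600),interpolation=cv2.INTER_CUBIC))
```

```text
[0.52126237 0.01076426 0.1747819 ] [ 0.60288135 -0.04342348 -0.66177716] [-0.00539332 -0.03830196  0.05486587] 0.034184173139441144
```

View pics/k3.png

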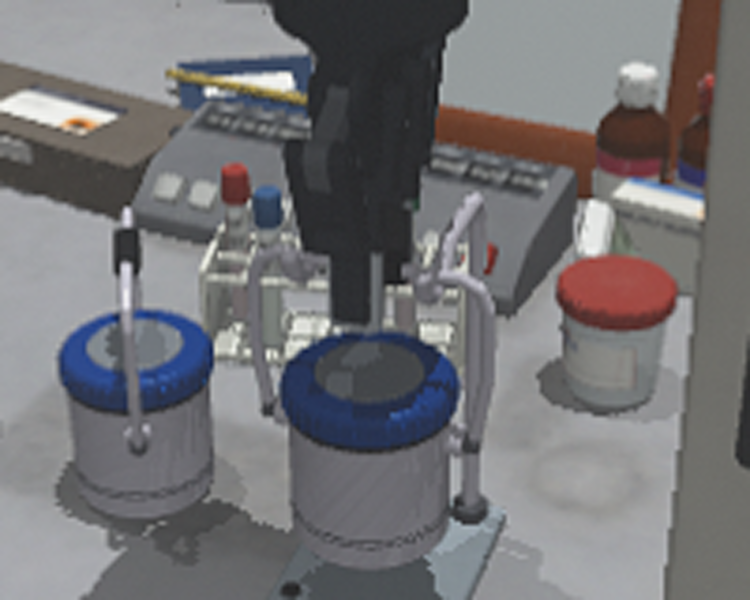

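The bucket hangs freely on both hooks, upright, with its bail resting at (290,265) and (430,280). Retracting upward, then to the heavy one.

Call:
move_arm(
  moves=[
    [0,0,5,0],
    [0,0,15,0],
    [0,0,30,0],
    [0,0,50,0],
    [0,0,75,0],
    [0,0,95,0],
    [0,0,95,0],
  ],
)

```text
clock: 28.45
position: [0.5219, 0.0109, 0.2718]
tool_rot: [3.14, 0.002, 2.321]
force: [-0.7, -0.7, -0.9]
grip_width: 0.0344
finger_force: 0.0
```

Call:
move_arm(
  moves=[
    [-5,12,0,-0.1],
    [-12,30,0,-0.22],
    [-20,48,0,-0.36],
    [-28,68,0,-0.5],
    [-36,88,0,-0.64],
    [-43,105,0,-0.78],
    [-50,120,0,-0.92],
    [-54,132,-20,-1.05],
    [-57,138,-50,-1.13],
    [-57,138,-78,-1.13],
    [-57,138,-78,-1.13],
    [-57,138,-78,-1.13],
  ],
  gripper=0.6,
)

```text
clock: 29.95
position: [0.4646, 0.1489, 0.1926]
tool_rot: [3.141, -0.0, 1.191]
force: [-0.5, 0.5, 0.4]
grip_width: 0.0511
finger_force: 0.0
```

Run:
```python
from h import *
s=monitor.observe(); print(s["position"],s["tool_rot"],s["force"],s["grip_width"])
cv2.imwrite("pics/k4.png",np.hstack([cv2.resize(grab_frame("scene")[150:310,180:380],(500,400)),cv2.resize(grab_frame("top")[180:330,290:390],(267,400))]))
```

```text
[0.46455282 0.14891492 0.19264047] [ 3.14122239e+00 -4.70547029e-04  1.19086770e+00] [-0.47320015  0.47239297  0.35539486] 0.051052177441283576
```

View pics/k4.png

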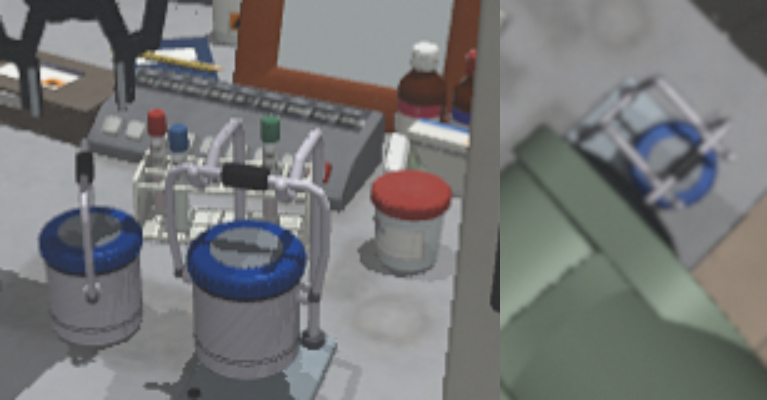

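The empty bucket hangs across both hooks (grip at (245,177), level), free of the gripper. Now I'll take the heavy one.

Call:
move_arm(
  moves=[
    [0,0,-20,0],
    [0,0,-40,0],
    [0,0,-52,0],
    [0,0,-60,0],
    [0,0,-60,0],
    [0,0,-60,0],
  ],
)

```text
clock: 30.8
position: [0.4645, 0.1489, 0.1323]
tool_rot: [3.141, -0.0, 1.191]
force: [0.3, 0.7, 0.8]
grip_width: 0.0511
finger_force: 0.0
```

Call:
move_arm(
  moves=[
    [0,0,0,0],
    [0,0,0,0],
    [0,0,0,0],
    [0,0,0,0],
    [0,0,0,0],
    [0,0,0,0],
  ],
  gripper=0,
  newtons=70,
)

```text
clock: 31.55
position: [0.4645, 0.1488, 0.1322]
tool_rot: [3.141, -0.0, 1.191]
force: [-0.6, -2.2, 6.7]
grip_width: 0.0109
finger_force: 69.0
```

Call:
move_arm(
  moves=[
    [0,0,5,0],
    [0,0,15,0],
    [0,0,30,0],
    [0,0,50,0],
    [0,0,70,0],
    [0,0,95,0],
    [0,0,120,0],
    [0,0,140,0],
    [0,0,158,0],
    [0,0,168,0],
    [0,0,170,0],
    [0,0,170,0],
  ],
)

```text
clock: 33.05
position: [0.4641, 0.1487, 0.3015]
tool_rot: [-3.141, 0.0, 1.191]
force: [0.4, -0.1, -5.0]
grip_width: 0.0105
finger_force: 68.6
```

Call:
move_arm(
  moves=[
    [6,3,0,0],
    [18,8,0,0],
    [36,17,0,0],
    [54,25,0,0],
    [75,35,0,0],
    [96,45,0,0],
    [115,54,0,0],
    [130,61,0,0],
    [141,66,0,0],
    [148,69,0,0],
    [148,69,0,0],
    [148,69,0,0],
  ],
)

```text
clock: 34.55
position: [0.612, 0.2176, 0.3019]
tool_rot: [-3.142, 0.0, 1.191]
force: [-0.6, 0.3, -4.9]
grip_width: 0.0111
finger_force: 68.6
```

Call:
move_arm(
  moves=[
    [0,0,0,0],
    [0,0,0,0],
    [0,0,0,0],
    [0,0,0,0],
    [0,0,0,0],
    [0,0,0,0],
    [0,0,0,0],
    [0,0,0,0],
  ],
)

```text
clock: 35.55
position: [0.6123, 0.2178, 0.3018]
tool_rot: [-3.142, 0.0, 1.191]
force: [1.6, -0.2, -4.4]
grip_width: 0.0104
finger_force: 68.6
```

Run:
```python
from h import *
t0=cv2.imread("pics/top.raw.png"); sc=grab_frame("scene")
s=monitor.observe(); print(s["position"],s["tool_rot"],s["force"],s["grip_width"],s["finger_force"],np.abs(s["qd"]).max())
# check cap of held bucket in scene: expected vs blue blob
im=sc.astype(int); b=((im[...,0]-im[...,2]>45)).astype(np.uint8); n,l,st,ce=cv2.connectedComponentsWithStats(b)
print([(st[i].tolist(),ce[i].round(0)) for i in range(1,n) if st[i,4]>150])
p=s["position"]; print("expected held cap",proj("scene",[p[0],p[1],p[2]+.005-.136+.08]),"hung",proj("scene",[.521,.011,.124]))
# rack, cup unmoved in scene vs. the lift picture
a=cv2.imread("pics/liftA.png")
for nm,(x0,y0,x1,y1) in dict(cup=(325,215,365,265),oil=(158,228,180,270),rack=(235,235,280,250)).items():
    d=cv2.absdiff(sc,a)[y0:y1,x0:x1]; print(nm,d.mean().round(1),(d.max(2)>50).mean().round(3))
```

```text
[0.61225252 0.21777396 0.30180375] [-3.14156595e+00 -5.00493362e-06  1.19076733e+00] [-0.31570714 -0.04325627 -5.43205443] 0.010873267490838986 68.58291506767273 0.0016300645939951973
[([398, 0, 162, 73, 8294], array([483.,  39.])), ([256, 238, 46, 29, 501], array([277., 253.]))]
expected held cap [267.75286574 132.23780035] hung [279.05307576 251.14076791]
cup 5.4 0.0
oil 25.4 0.326
rack 46.0 0.492
```

Run:
```python
from h import *
sc=grab_frame("scene"); o=cv2.imread("pics/scene0.png"); o=cv2.resize(o,(560,420),interpolation=cv2.INTER_AREA)
def blob(im,box,f):
    x0,y0,x1,y1=box; c=im[y0:y1,x0:x1]; h=cv2.cvtColor(c,cv2.COLOR_BGR2HSV); ys,xs=np.where(f(c.astype(int),h)); return len(xs),(xs.mean()+x0).round(1),(ys.mean()+y0).round(1),ys.min()+y0,ys.max()+y0,xs.min()+x0,xs.max()+x0
dark=lambda c,h:c.sum(2)<170
for n,im in (("start",o),("now",sc)): print(n,"oil",blob(im,(155,225,180,272),dark),"red tube",blob(im,(236,188,252,207),lambda c,h:c[...,2]-c[...,1]>50),"green",blob(im,(280,190,296,210),lambda c,h:c[...,1]-c[...,2]>20))
print("held blue",blob(sc,(200,60,330,220),lambda c,h:(c[...,0]-c[...,2]>25)))
```

```text
start oil (408, np.float64(167.5), np.float64(250.5), np.int64(233), np.int64(266), np.int64(160), np.int64(175)) red tube (17, np.float64(242.0), np.float64(195.0), np.int64(194), np.int64(196), np.int64(239), np.int64(245)) green (21, np.float64(288.0), np.float64(197.7), np.int64(196), np.int64(199), np.int64(285), np.int64(291))<stdin>:4: RuntimeWarning: Mean of empty slice.
  ret = ret.dtype.type(ret / rcount)
Traceback (most recent call last):
ValueError: zero-size array to reduction operation minimum which has no identity
```

Run:
```python
from h import *
sc=grab_frame("scene"); o=cv2.resize(cv2.imread("pics/scene0.png"),(560,420),interpolation=cv2.INTER_AREA)
def blob(im,box,f):
    x0,y0,x1,y1=box; c=im[y0:y1,x0:x1].astype(int); ys,xs=np.where(f(c))
    return len(xs) and (len(xs),(xs.mean()+x0).round(1),(ys.mean()+y0).round(1),int(ys.min()+y0),int(ys.max()+y0),int(xs.min()+x0),int(xs.max()+x0))
for n,im in (("start",o),("now",sc)): print(n,"oil",blob(im,(155,225,180,272),lambda c:c.sum(2)<170),"red tube",blob(im,(234,186,252,210),lambda c:c[...,2]-c[...,1]>20),"green",blob(im,(280,188,296,212),lambda c:c[...,1]-c[...,2]>8))
print("held blue",blob(sc,(215,60,320,186),lambda c:c[...,0]-c[...,2]>25))
print("expect lowest/top", proj("scene",[.612,.218,.171]))
```

```text
start oil (408, np.float64(167.5), np.float64(250.5), 233, 266, 160, 175) red tube (79, np.float64(242.2), np.float64(198.5), 193, 204, 239, 246) green (84, np.float64(287.6), np.float64(200.9), 195, 206, 284, 291)
now oil (395, np.float64(167.6), np.float64(250.9), 233, 266, 160, 176) red tube (74, np.float64(242.2), np.float64(199.0), 194, 204, 239, 246) green (84, np.float64(287.6), np.float64(200.9), 195, 206, 284, 291)
held blue (608, np.float64(261.8), np.float64(143.7), 117, 181, 227, 287)
expect lowest/top [268.25614763 170.34625225]
```

Nothing has shifted: the oil bottle, rack tubes and cup match the starting picture. The heavy bucket is steady over the rack.

```bash
python3 -c "
from workcell import bot; print(bot.job_done())"
```

```text
the job is handed in; nothing more can be done
None
```

The left bucket read about 2.3 N and the right about 5.5 N, so the empty left one hangs on both hooks and the loaded right one is held still and upright over the middle of the rack, about 65 mm above the tubes; oil bottle, rack tubes and cup checked unmoved in the camera (timer not checked), and the job is handed in.

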